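# Reload a row of glaze-test cups onto the kiln rack in reverse order

### The arm

A 6-joint arm with a two-finger parallel gripper is mounted at the origin on the work surface. World frame = base frame: x ahead of the robot, y to its left, z up, the work surface at z = 0. Lengths are in m, angles in degrees, forces in N, time in s.
With the tool pointing down it reaches from about 0.4 to 0.825 m from the base axis. Payload 7 kg.
Tool frame: the origin (TCP) lies at the very end of the fingers, on their centre line; the grasp point (between the pads) lies 19 mm behind it; z points along the fingers, y is the direction in which the jaws open and shut (so a half turn about z gives the same grasp; the last joint's range is limited). The gripper opens to 88 mm and grips with 3 to 60 N. Pads are 19 mm wide; open, the fingers measure 130 mm over their backs; the gripper's body (78 mm by 193 mm) begins 47 mm behind the grasp point.
Start: joints at [-57.061, 20.546, 0.682, 0, -70.136, -16.507], TCP at [0.191, -0.647, 0.227] pointing down, gripper open.
Joint ranges: [-176.03, 176.03], [-82.01, 121.73], [-58.28, 71.71], [-173.87, 95.51], [-174.79, -0.11], [-173.66, 173.66]. Speed limits (degrees/s): [136.94, 136.94, 172.46, 180, 180, 180].

### API

Orientations are given as [roll, pitch, yaw] about the fixed x, y, z axes, in that order (R = Rz(yaw) Ry(pitch) Rx(roll)).
In Python, from plant import telemetry, snapshot, calibration, workorder gives the robot as it stands. The module is installed in compiled form; this text tells all that it offers.
- The arm moves only by the tool step_arm, never from a script. Its argument "plan" is text: rows parted by semicolons, each of 7 numbers parted by spaces: the finger opening in cm, from 0 to 8.76, then the shift along the tool's x, y, z in cm, then the turn, a rotation vector about the tool's x, y, z in degrees. A call has 1 to 12 rows; each row shifts and turns the commanded pose from where the row before left it, along the tool's axes as they then stand; what a row does not reach is not made up. A row lasts 1/12 s, in which the tool goes at most 41.7 mm and 7.16 degrees, less where a joint would pass 70% of its speed; a pose out of reach is approached as far as the arm can. A call with a gripper value outside its range is refused whole. The fingers move at their own pace and stop on an object; the grip force is fixed at half the most. Time passes only in rows, so rows that do not move let the fingers close. It gives the time, the measured TCP pose, the force and the opening at its end, in the units of the state.
- telemetry.get_obs(): the state, without advancing time (a new reading comes with each control period).
- snapshot(name): name is "side" or "top"; returns the picture (384x512x3 uint8, blue, green, red); there is no depth.
- calibration(name): a dict with "K" (3x3 intrinsics, pixels), "k1" (the pictures are not rectified: a ray, as slopes to the right and down, at radius r is drawn at 1 + k1 r^2 times it, then the intrinsics apply), "camera_from_world" (4x4, takes a point from world to camera coordinates). Camera axes: x right, y up, looking along -z (the intrinsics and any distortion apply to the point x, -y, -z); pixel columns grow to the right and rows downward; lengths in m; the calibration is good to about 2 mm. A picture is of the moment at which its call begins. calibration takes no time and is no camera call.
- workorder.close_job(): hands the job in, once; it reports no verdict.
The state is a dict: "clock": time; "joint_pos": joint angles; "qvel": joint speeds; "tau": joint torques, N m; "tool_pos": TCP position; "orientation": TCP orientation; "force": force on the tool from outside, world axes, zero at the start; "moment": the same for the moment, N m; "opening": finger opening in m.
Only numpy, scipy, OpenCV 4.12 (cv2) and the standard library are available. Lean on these libraries where they do the work, as an engineer would, in place of code of your own. Each camera call takes 0.05 s, during which the arm holds its last target.

### The job

The four glaze-test cups on the wooden drying rack are due for firing: move them to the dark kiln rack, one upright in the middle of each bay, in the reverse of their present order, so that the cup at the left end of the drying rack stands in the right-end bay, the second from the left in the second bay from the right, and so on, left and right being as the robot sees them (the tile under each cup has its colour and keeps the old order on record). Set the cups down without dropping or tipping any, leave the jar, bowl and brush where they are, and finish with every cup let go and at rest.

Things in the scene. Friction and masses are not known exactly. Their poses are not given: they have to be found in the camera images.
- drying_rack: Fixed wooden board, 90 mm deep (its x) by 340 mm long (its y), top 22 mm above the table, carrying a row of four glazed tiles at its y = +120, +40, -40, -120 mm (x = 0), a cup on each. Origin: centre of its underside, on the table. +x points away from the robot, +y to the robot's left, within 0.12 rad.
- kiln_rack: Fixed dark grey board, 90 mm (x) by 340 mm (y); light ridges 8 mm wide part it into four empty bays, each 74 (x) by 72 mm (y) inside, centred at its y = +120, +40, -40, -120 mm, x = 0. Bay floor 22 mm, ridge tops 29 mm above the table. Origin: centre of its underside, on the table. Axes as the drying rack's within 0.25 rad. It lies before or behind that rack, rows about 180 mm apart.
- cup_white: Loose round open cup with cream-white glaze and small flecks, straight-sided: 54 mm outer diameter (48 mm at the foot), 64 mm high, wall 4 mm, about 0.15 kg. Origin: centre of its underside, z up. It starts upright on the cream-white tile, its foot 30 mm above the table.
- cup_blue: Loose round open cup with cobalt-blue glaze and small flecks, straight-sided: 54 mm outer diameter (48 mm at the foot), 64 mm high, wall 4 mm, about 0.15 kg. Origin: centre of its underside, z up. It starts upright on the cobalt-blue tile, its foot 30 mm above the table.
- cup_rust: Loose round open cup with rust-red glaze and small flecks, straight-sided: 54 mm outer diameter (48 mm at the foot), 64 mm high, wall 4 mm, about 0.15 kg. Origin: centre of its underside, z up. It starts upright on the rust-red tile, its foot 30 mm above the table.
- cup_green: Loose round open cup with leaf-green glaze and small flecks, straight-sided: 54 mm outer diameter (48 mm at the foot), 64 mm high, wall 4 mm, about 0.15 kg. Origin: centre of its underside, z up. It starts upright on the leaf-green tile, its foot 30 mm above the table.
- tile_white: Fixed cream-white glazed tile, 74 x 74 x 8 mm, on the drying rack under the cup of the same colour, its rim showing around the cup; it marks that cup's place in the original row. Origin: centre of its underside, 22 mm above the table; its axes are parallel to the drying rack's.
- tile_blue: Fixed cobalt-blue glazed tile, 74 x 74 x 8 mm, on the drying rack under the cup of the same colour, its rim showing around the cup; it marks that cup's place in the original row. Origin: centre of its underside, 22 mm above the table; its axes are parallel to the drying rack's.
- tile_rust: Fixed rust-red glazed tile, 74 x 74 x 8 mm, on the drying rack under the cup of the same colour, its rim showing around the cup; it marks that cup's place in the original row. Origin: centre of its underside, 22 mm above the table; its axes are parallel to the drying rack's.
- tile_green: Fixed leaf-green glazed tile, 74 x 74 x 8 mm, on the drying rack under the cup of the same colour, its rim showing around the cup; it marks that cup's place in the original row. Origin: centre of its underside, 22 mm above the table; its axes are parallel to the drying rack's.
- glaze_jar: Bystander: closed ochre glaze jar with a grey lid, 66 mm diameter, 85 mm high, loose, left of the racks. Origin: centre of its underside.
- water_bowl: Bystander: steel bowl, 110 mm across the rim, 50 mm high, loose, right of the racks. Origin: centre of its underside.
- brush: Bystander: brush about 190 mm long lying on the table along its x axis, under 35 mm high, loose, right of the racks. Origin: underside, near the middle of its length.

How it is judged:
By the outcome, as a careful person would: the job done as asked, in the order asked, and still so for the second after the job is handed in, with the robot touching nothing.
It also fails if it takes over 80 s, if anything falls off the work surface, if the arm or the gripper's body presses on something with over 40 N, if the wrist force passes 120 N, or if a joint passes its speed limit or range.

## Working session

There is one attempt and no reset: what is moved stays moved. The work goes in short steps, Python scripts to look and compute and a tool call to move; the robot and the scene stay as the last step left them, time stands still between calls to the robot, and variables do not carry over. Pictures are saved under pics/ and viewed, and the job is handed in when it is done.

Besides the shell and the picture viewer there is one more tool, called after ">>>" as name(argument=value, ...), one argument or row to a line, values as JSON. step_arm: Moves the arm, as the interface text tells. Its arguments: {"type":"object","properties":{"plan":{"type":"string"}},"required":["plan"]}

```bash
mkdir -p pics; python3 - <<'E'
from plant import telemetry, snapshot, calibration
import cv2
o=telemetry.get_obs();print(o)
for n in("top","side"):
    cv2.imwrite(f"pics/{n}0.png",snapshot(n));print(calibration(n))
E
```

```text
{'clock': 0.0, 'joint_pos': array([-5.70617479e+01,  2.05922108e+01,  6.31960164e-01, -2.07236144e-02,
       -7.01352447e+01, -1.65065499e+01]), 'qvel': array([ 0.07804027,  0.01498869, -0.01001975,  0.01221227, -0.05418823,
       -0.06720794]), 'tau': array([-6.73203385e-05, -5.82708943e+01,  2.93057066e+01,  6.99751899e+00,
        6.88341490e-03, -2.40185618e-04]), 'tool_pos': array([ 0.19076581, -0.64695673,  0.22559826]), 'orientation': array([ 1.79902905e+02, -8.45695194e-03, -1.63575349e+02]), 'force': array([-0.09345163, -0.42038528, -0.65108482]), 'moment': array([ 0.03040756, -0.01305296, -0.02672081]), 'opening': 0.08762039006954316}
{'K': array([[483.73153527,   0.        , 256.4536707 ],
       [  0.        , 483.73153527, 191.00344257],
       [  0.        ,   0.        ,   1.        ]]), 'k1': -0.05690293912316944, 'camera_from_world': array([[ 0.01171284, -0.99986167,  0.01180901, -0.0196405 ],
       [ 0.99694848,  0.01258862,  0.07704054, -0.50140505],
       [-0.07717855,  0.01087061,  0.99695802, -1.32430374],
       [ 0.        ,  0.        ,  0.        ,  1.        ]])}
{'K': array([[447.79100618,   0.        , 261.29125819],
       [  0.        , 447.79100618, 189.12884051],
       [  0.        ,   0.        ,   1.        ]]), 'k1': -0.06287041735582857, 'camera_from_world': array([[-0.97646415, -0.21548358, -0.00919719,  0.50273155],
       [ 0.10613628, -0.51720433,  0.84925542, -0.09276426],
       [-0.18775743,  0.82829132,  0.52790211, -1.12607702],
       [ 0.        ,  0.        ,  0.        ,  1.        ]])}
```

View pics/top0.png

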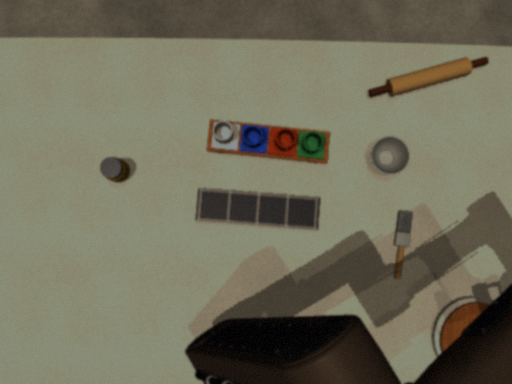

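View pics/side0.png

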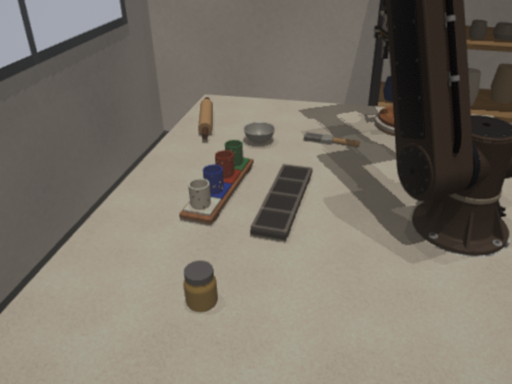

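The top view shows the drying rack (210–330, 120–163) with white, blue, rust and green from left to right. The kiln rack is nearer the robot at (195–320, 188–230). The target order, left to right, is therefore green, rust, blue, white.

```bash
cat > h.py <<'E'
import cv2,numpy as np
from plant import telemetry, snapshot, calibration
def cast(name,px,z):
    c=calibration(name);K=c["K"];M=c["camera_from_world"];R=M[:3,:3];t=M[:3,3]
    p=cv2.undistortPoints(np.array(px,float).reshape(-1,1,2),K,np.array([c["k1"],0,0,0.]))[:,0]
    d=np.c_[p[:,0],-p[:,1],-np.ones(len(p))]@R
    o=-R.T@t
    return (o+d*((z-o[2])/d[:,2])[:,None])[:,:2]
def proj(name,P):
    c=calibration(name);M=c["camera_from_world"];P=np.array(P,float).reshape(-1,3)
    q=P@M[:3,:3].T+M[:3,3];q=q*[1,-1,-1]
    return cv2.projectPoints(q,np.zeros(3),np.zeros(3),c["K"],np.array([c["k1"],0,0,0.]))[0][:,0]
E
python3 - <<'E'
from h import *
a=cv2.imread("pics/top0.png");b=cv2.imread("pics/side0.png")
h=cv2.cvtColor(a,cv2.COLOR_BGR2HSV)
print(a[125,213],a[155,222],a[138,254],a[210,215],a[190,230],a[175,260],h[138,254],h[155,240])
cv2.imwrite("pics/z0.png",cv2.resize(a[110:240,185:340],None,fx=4.6,fy=4.6,interpolation=cv2.INTER_CUBIC))
cv2.imwrite("pics/z1.png",cv2.resize(b[130:245,175:325],None,fx=5,fy=5,interpolation=cv2.INTER_CUBIC))
g=cv2.cvtColor(a,cv2.COLOR_BGR2GRAY)
m=(g<70).astype(np.uint8);m[:185]=0;m[232:]=0;m[:,:190]=0;m[:,325:]=0
cs=cv2.connectedComponentsWithStats(m)
print(cs[2],cs[3])
E
```

```text
[ 78  92 116] [106 131 132] [125  51  28] [43 45 48] [ 96 112 113] [113 139 137] [113 198 125] [ 18  71 119]
[[     0      0    512    384 193661]
 [   200    191     29     29    707]
 [   198    193      1      5      5]
 [   229    193     29     29    708]
 [   258    195     29     30    730]
 [   198    199      1      1      1]
 [   287    198     29     29    741]
 [   316    199      4     29     52]
 [   197    206      1      3      3]] [[255.44683235 191.24149932]
 [213.95615276 205.02970297]
 [198.         195.        ]
 [243.04378531 207.27824859]
 [272.05753425 209.48356164]
 [198.         199.        ]
 [300.97975709 211.79757085]
 [317.42307692 212.36538462]
 [197.         207.        ]]
```

View pics/z0.png

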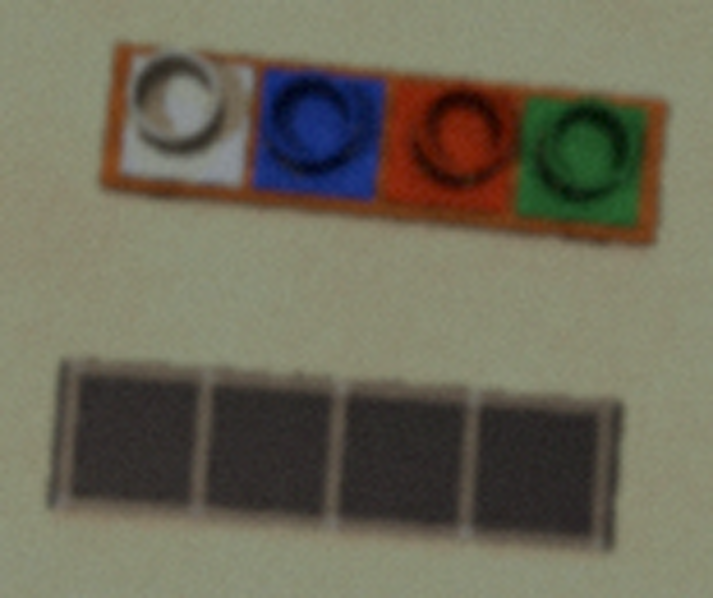

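View pics/z1.png

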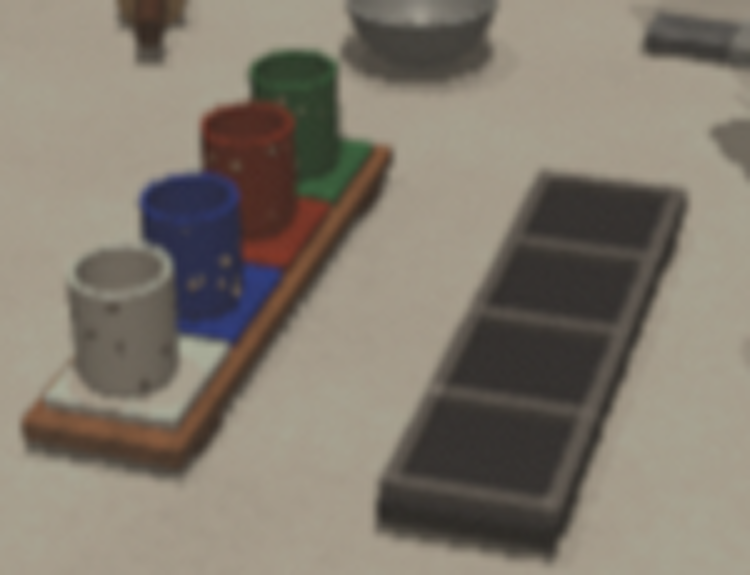

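```bash
python3 - <<'E'
from h import *
un=lambda p,s,o:(np.array(p,float)+.5)/s-.5+np.array(o)
# kiln bays
k=cast("top",[[213.96,205.03],[243.04,207.28],[272.06,209.48],[300.98,211.80]],.022)
print("bays",k.round(4),"spacing",np.linalg.norm(np.diff(k,axis=0),axis=1).round(4))
d=k[0]-k[3];print("kiln yaw",np.degrees(np.arctan2(-d[0],d[1])), k.mean(0))
# side check of bay centres
import itertools
bq=un([[488,447],[523,357],[565,282],[600,216]],5,[175,130])
print("bays side",cast("side",bq,.022).round(4))
# dry rack corners
r=cast("top",un([[116,45],[666,100],[654,242],[102,188]],4.6,[185,110]),.022)
print("dry corners",r.round(4),r.mean(0)); d=(r[0]+r[3]-r[1]-r[2])/2;print(np.linalg.norm(d));u=d/np.linalg.norm(d)
print("yaw",np.degrees(np.arctan2(-d[0],d[1])))
print("tiles",[(r.mean(0)+u*s).round(4) for s in(.12,.04,-.04,-.12)])
print("cups top",cast("top",un([[177,101],[316,126],[464,139],[586,152]],4.6,[185,110]),.094).round(4))
print("cups side",cast("side",un([[121,270],[191,197],[250,126],[294,71]],5,[175,130]),.094).round(4))
E
```

```text
bays [[ 0.461   0.1035]
 [ 0.4558  0.023 ]
 [ 0.4507 -0.0573]
 [ 0.4452 -0.1374]] spacing [0.0806 0.0805 0.0803]
kiln yaw -3.751370188440988 [ 0.45319348 -0.01703506]
bays side [[ 0.4653  0.0969]
 [ 0.463   0.0128]
 [ 0.4539 -0.067 ]
 [ 0.4461 -0.1447]]
dry corners [[ 0.7013  0.1197]
 [ 0.6722 -0.2165]
 [ 0.5846 -0.2091]
 [ 0.6131  0.1264]] [ 0.6427746  -0.04487324]
0.3371001297874856
yaw -4.907203686157359
tiles [array([0.653 , 0.0747]), array([ 0.6462, -0.005 ]), array([ 0.6394, -0.0847]), array([ 0.6325, -0.1644])]
cups top [[ 0.6527  0.0775]
 [ 0.6391 -0.0027]
 [ 0.6328 -0.088 ]
 [ 0.6262 -0.1585]]
cups side [[ 0.6575  0.0829]
 [ 0.6458  0.0036]
 [ 0.6381 -0.0815]
 [ 0.6325 -0.1544]]
```

```bash
python3 - <<'E'
from h import *
# overlay predicted rim/foot circles for two candidates to judge the measured centres
a=cv2.imread("pics/top0.png");b=cv2.imread("pics/side0.png")
A=cv2.resize(a[115:165,205:335],None,fx=6,fy=6,interpolation=cv2.INTER_CUBIC)
t=np.linspace(0,2*np.pi,60)
C=[[.6545,.079],[.6415,-.0005],[.635,-.085],[.629,-.157]]
B=cv2.resize(b[135:215,180:260],None,fx=7,fy=7,interpolation=cv2.INTER_CUBIC)
for c in C:
    P=np.c_[c[0]+.027*np.cos(t),c[1]+.027*np.sin(t),0*t+.094]
    for I,n,s,o in((A,"top",6,(205,115)),(B,"side",7,(180,135))):
        q=((proj(n,P)-o+.5)*s-.5).round().astype(np.int32)
        cv2.polylines(I,[q[:,None]],True,(255,255,0),1)
cv2.imwrite("pics/A.png",A);cv2.imwrite("pics/B.png",B)
E
```

```text
(no output)
```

View pics/A.png

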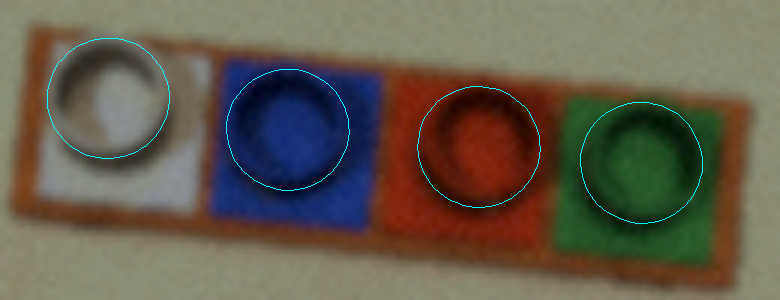

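View pics/B.png

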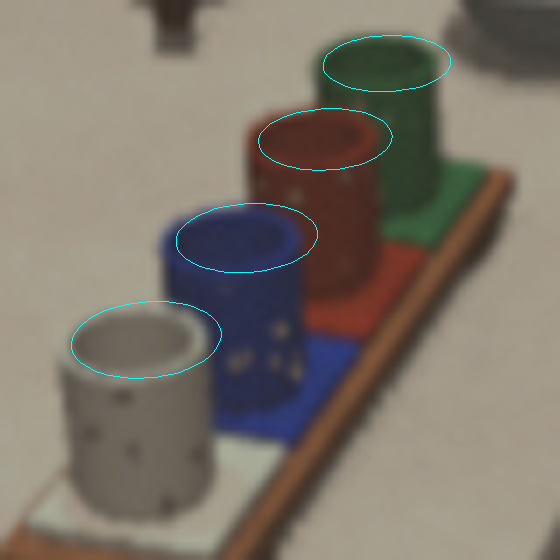

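Both views agree on each cup to a few mm, and the top view sets the row positions. I'll turn the tool first so the jaws grip across the rows.

>>> step_arm(
  plan="8.7 0 0 0 0 0 -6.93;8.7 0 0 0 0 0 -6.93;8.7 0 0 0 0 0 -6.93;8.7 0 0 0 0 0 -6.93;8.7 0 0 0 0 0 -6.93;8.7 0 0 0 0 0 -6.93;8.7 0 0 0 0 0 -6.93;8.7 0 0 0 0 0 -6.93;8.7 0 0 0 0 0 -6.93;8.7 0 0 0 0 0 -6.93;8.7 0 0 0 0 0 0",
)

```text
clock: 1.02
tool_pos: [0.1909, -0.6472, 0.226]
orientation: [180.0, 0.0, -93.9]
force: [-0.2, 0.2, -0.2]
opening: 0.0871
```

```bash
cat >> h.py <<'E'
def go(target,n=10):
    o=telemetry.get_obs();from scipy.spatial.transform import Rotation as Ro
    R=Ro.from_euler("xyz",o["orientation"],degrees=True).as_matrix()
    # assume nominal tool-down orientation with measured yaw
    y=np.radians(o["orientation"][2]);x=np.array([np.cos(y),np.sin(y),0]);yy=np.array([np.sin(y),-np.cos(y),0])
    d=np.array(target)-o["tool_pos"]
    s=np.array([d@x,d@yy,-d[2]])*100
    print("t",round(o["clock"],2),"pos",o["tool_pos"].round(4),"rpy",o["orientation"].round(2),"shift cm",s.round(2),"per row",(s/n).round(3),"open",round(o["opening"],4),"F",o["force"].round(1),"q",o["joint_pos"].round(0))
E
python3 -c "
from h import *
go([.655,.079,.2],25)"
```

```text
t 1.02 pos [ 0.1909 -0.6472  0.226 ] rpy [ 1.7998e+02  5.0000e-02 -9.3950e+01] shift cm [-75.64 -41.3    2.6 ] per row [-3.026 -1.652  0.104] open 0.0871 F [-0.2  0.2 -0.2] q [-57.  21.   1.  -0. -70.  53.]
```

>>> step_arm(
  plan="8.7 -3.03 -1.65 0.1 0 0 0;8.7 -3.03 -1.65 0.1 0 0 0;8.7 -3.03 -1.65 0.1 0 0 0;8.7 -3.03 -1.65 0.1 0 0 0;8.7 -3.03 -1.65 0.1 0 0 0;8.7 -3.03 -1.65 0.1 0 0 0;8.7 -3.03 -1.65 0.1 0 0 0;8.7 -3.03 -1.65 0.1 0 0 0;8.7 -3.03 -1.65 0.1 0 0 0;8.7 -3.03 -1.65 0.1 0 0 0;8.7 -3.03 -1.65 0.1 0 0 0;8.7 -3.03 -1.65 0.1 0 0 0",
)

```text
clock: 2.02
tool_pos: [0.4159, -0.2979, 0.2146]
orientation: [-180.0, 0.0, -94.5]
force: [1.1, -0.4, -0.4]
opening: 0.0868
```

>>> step_arm(
  plan="8.7 -3.03 -1.65 0.1 0 0 0;8.7 -3.03 -1.65 0.1 0 0 0;8.7 -3.03 -1.65 0.1 0 0 0;8.7 -3.03 -1.65 0.1 0 0 0;8.7 -3.03 -1.65 0.1 0 0 0;8.7 -3.03 -1.65 0.1 0 0 0;8.7 -3.03 -1.65 0.1 0 0 0;8.7 -3.03 -1.65 0.1 0 0 0;8.7 -3.03 -1.65 0.1 0 0 0;8.7 -3.03 -1.65 0.1 0 0 0;8.7 -3.03 -1.65 0.1 0 0 0;8.7 -3.03 -1.65 0.1 0 0 0",
)

```text
clock: 3.02
tool_pos: [0.6404, 0.0499, 0.2023]
orientation: [180.0, -0.0, -94.5]
force: [0.7, -0.7, 0.8]
opening: 0.087
```

```bash
python3 -c "
from h import *
go([.655,.079,.12],1)"
```

```text
t 3.02 pos [0.6404 0.0499 0.2023] rpy [ 1.7998e+02 -1.0000e-02 -9.4530e+01] shift cm [-3.02 -1.22  8.23] per row [-3.017 -1.221  8.231] open 0.087 F [ 0.7 -0.7  0.8] q [ 22.  18.  -6.  -0. -66. -26.]
```

>>> step_arm(
  plan="8.7 -2.3 -1.0 2 0 0 0;8.7 0 0 2 0 0 0;8.7 0 0 2 0 0 0;8.7 0 0 1.5 0 0 0;8.7 0 0 0 0 0 0;8.7 0 0 0 0 0 0",
)

```text
clock: 3.52
tool_pos: [0.6512, 0.0703, 0.1268]
orientation: [179.9, -0.1, -94.4]
force: [-0.1, -0.5, 1.1]
opening: 0.0867
```

```bash
python3 -c "
from h import *
go([.655,.079,.042],1)
for n in('top','side'): cv2.imwrite(f'pics/{n}1.png',cv2.resize(snapshot(n)[60:260,150:400],None,fx=3,fy=3,interpolation=2))"
```

```text
t 3.52 pos [0.6512 0.0703 0.1268] rpy [ 1.7989e+02 -7.0000e-02 -9.4420e+01] shift cm [-0.9  -0.31  8.48] per row [-0.901 -0.315  8.482] open 0.0867 F [-0.1 -0.5  1.1] q [ 23.  23.  -9.   0. -58. -28.]
```

View pics/side1.png

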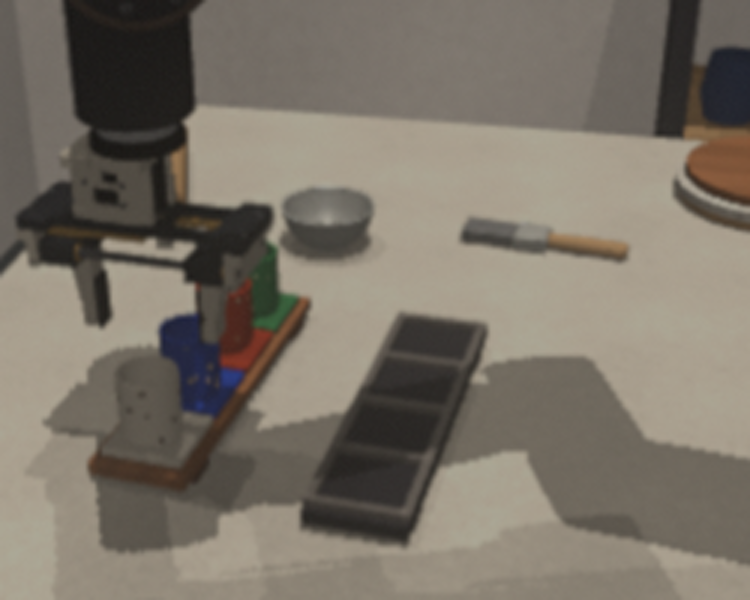

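View pics/top1.png

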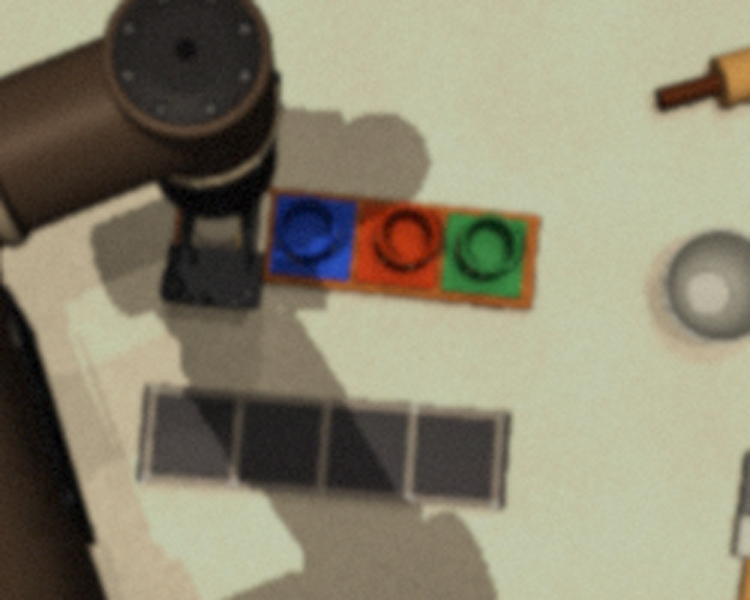

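```bash
python3 -c "
from h import *
y=np.radians(-94.4);yy=np.array([np.sin(y),-np.cos(y),0]);c=np.array([.6512,.0703,.1268])
print((proj('side',[c+yy*.054,c-yy*.054,c])-[150,60])*3)
print((proj('side',[[.655,.079,.094],[.655,.079,.03]])-[150,60])*3)"
```

```text
[[215.56987337 339.20541138]
 [ 96.67311721 321.89436373]
 [155.33595713 330.43157069]]
[[150.7803936  368.77917662]
 [156.75060179 431.76908629]]
```

The side-view projection of the finger tips matches the picture to about 1 px, so that calibration is sound. The white cup sits near (0.657, 0.080), and I'll descend there.

>>> step_arm(
  plan="8.7 -1.0 -0.5 0 0 0 0;8.7 0 0 0 0 0 0;8.7 0 0 1.5 0 0 0;8.7 0 0 1.5 0 0 0;8.7 0 0 1.5 0 0 0;8.7 0 0 1.5 0 0 0;8.7 0 0 1.2 0 0 0;8.7 0 0 0.7 0 0 0;8.7 0 0 0 0 0 0;8.7 0 0 0 0 0 0",
)

```text
clock: 4.45
tool_pos: [0.6576, 0.0802, 0.0488]
orientation: [-180.0, -0.0, -94.3]
force: [-0.3, 0.3, 0.3]
opening: 0.0871
```

```bash
python3 -c "
from h import *
go([.657,.080,.042],1)
for n in('side',): cv2.imwrite(f'pics/{n}2.png',cv2.resize(snapshot(n)[110:230,160:310],None,fx=5,fy=5,interpolation=2))"
```

```text
t 4.45 pos [0.6576 0.0802 0.0488] rpy [-1.7999e+02 -1.0000e-02 -9.4260e+01] shift cm [0.02 0.06 0.68] per row [0.02  0.062 0.683] open 0.0871 F [-0.3  0.3  0.3] q [ 24.  28. -13.   0. -49. -28.]
```

View pics/side2.png

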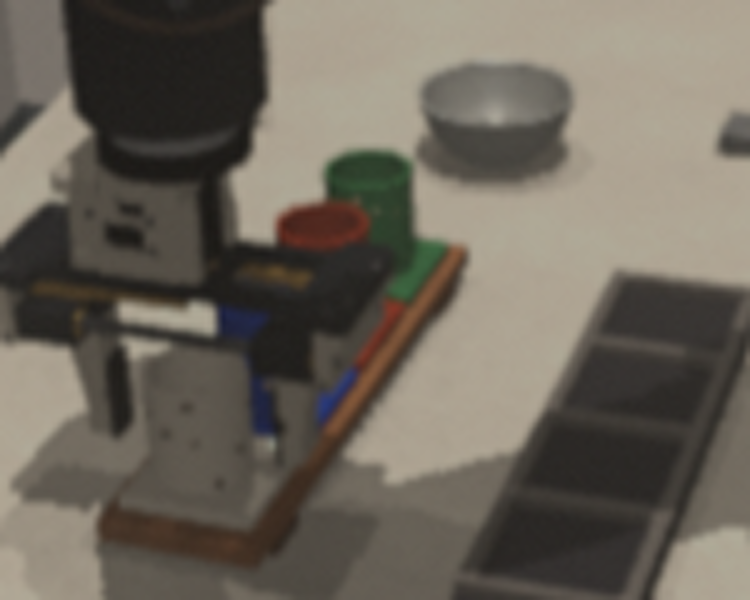

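The fingers straddle the white cup evenly (gap about 20 px on each side). I'll lower slightly and close.

>>> step_arm(
  plan="8.7 0 0 0.5 0 0 0;6.5 0 0 0 0 0 0;5.8 0 0 0 0 0 0;5.4 0 0 0 0 0 0;5 0 0 0 0 0 0;4.5 0 0 0 0 0 0;4.5 0 0 0 0 0 0;4.5 0 0 0 0 0 0;4.5 0 0 0 0 0 0;4.5 0 0 0 0 0 0",
)

```text
clock: 5.33
tool_pos: [0.6576, 0.0802, 0.0438]
orientation: [-180.0, 0.0, -94.3]
force: [0.4, 0.6, 1.5]
opening: 0.0539
```

>>> step_arm(
  plan="4.5 0 0 -1 0 0 0;4.5 0 0 -2 0 0 0;4.5 0 0 -2 0 0 0;4.5 0 0 -2 0 0 0;4.5 0 0 -2 0 0 0;4.5 0 0 -1 0 0 0;4.5 0 0 0 0 0 0;4.5 0 0 0 0 0 0",
)

```text
clock: 6.0
tool_pos: [0.657, 0.0802, 0.1435]
orientation: [-180.0, 0.0, -94.3]
force: [-0.4, 0.2, -2.7]
opening: 0.0542
```

```bash
python3 -c "
from h import *
b=cv2.imread('pics/side0.png');cv2.imwrite('pics/z2.png',cv2.resize(b[160:240,248:318],None,fx=7.5,fy=7.5,interpolation=2))
un=lambda p,s,o:(np.array(p,float)+.5)/s-.5+np.array(o)
a=un([[545,175],[685,190],[555,505],[381,487]],5,[175,130])
r=cast('side',a,.029);print(r.round(4),r.mean(0))
a=un([[66,360],[620,400],[608,548],[52,508]],4.6,[185,110])
r=cast('top',a,.029);print(r.round(4),r.mean(0))
go([.4452,-.1374,.144],16)
"
```

```text
[[ 0.4845 -0.175 ]
 [ 0.3997 -0.1734]
 [ 0.4228  0.1465]
 [ 0.5076  0.1495]] [ 0.45363639 -0.01309761]
[[ 0.5075  0.1452]
 [ 0.4877 -0.1875]
 [ 0.3989 -0.1805]
 [ 0.4188  0.1518]] [ 0.45323879 -0.01774292]
t 6.0 pos [0.657  0.0802 0.1435] rpy [-1.800e+02  3.000e-02 -9.428e+01] shift cm [23.28 19.5  -0.05] per row [ 1.455  1.219 -0.003] open 0.0542 F [-0.4  0.2 -2.7] q [ 24.  23.  -7.  -0. -60. -28.]
```

View pics/z2.png

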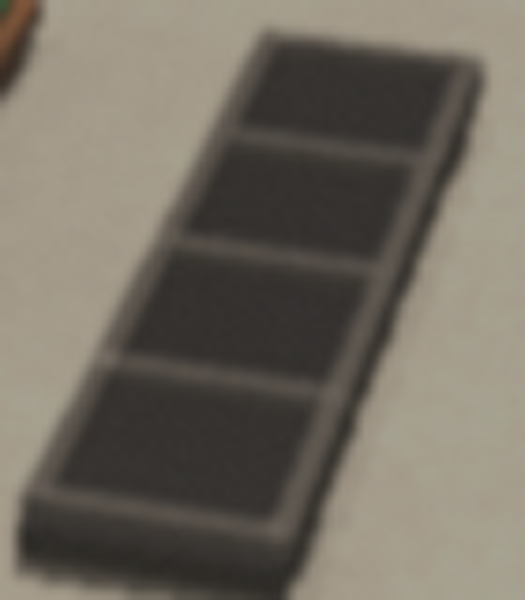

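```bash
python3 -c "
from h import *
un=lambda p,s,o:(np.array(p,float)+.5)/s-.5+np.array(o)
print('side ridges +80,0,-80',cast('side',un([[217,372],[275,253],[327,143]],7.5,[248,160]),.029).round(4))
print('top ridges',cast('top',un([[202,440],[337,453],[470,464]],4.6,[185,110]),.029).round(4))
"
```

```text
side ridges +80,0,-80 [[ 0.461   0.062 ]
 [ 0.4548 -0.0166]
 [ 0.4489 -0.0975]]
top ridges [[ 0.4606  0.0629]
 [ 0.4538 -0.0179]
 [ 0.4482 -0.0975]]
```

Both views put the kiln rack's centre at about (0.454, −0.017) and agree to 1 mm. I'll carry the white cup to the right-end bay at (0.4465, −0.137).

>>> step_arm(
  plan="4.5 1.0 0.8 0 0 0 0;4.5 2.1 1.76 0 0 0 0;4.5 2.1 1.76 0 0 0 0;4.5 2.1 1.76 0 0 0 0;4.5 2.1 1.76 0 0 0 0;4.5 2.1 1.76 0 0 0 0;4.5 2.1 1.76 0 0 0 0;4.5 2.1 1.76 0 0 0 0;4.5 2.1 1.76 0 0 0 0;4.5 2.1 1.76 0 0 0 0;4.5 2.1 1.76 0 0 0 0;4.5 1.28 0.98 0 0 0 0",
)

```text
clock: 7.0
tool_pos: [0.443, -0.1391, 0.1421]
orientation: [179.8, -0.0, -94.3]
force: [-0.0, -0.9, -2.0]
opening: 0.0545
```

>>> step_arm(
  plan="4.5 0 0 1.5 0 0 0;4.5 0 0 2 0 0 0;4.5 0 0 2 0 0 0;4.5 0 0 2 0 0 0;4.5 0 0 1.3 0 0 0;4.5 0 0 0.7 0 0 0;4.5 0 0 0 0 0 0;4.5 0 0 0 0 0 0",
)

```text
clock: 7.67
tool_pos: [0.4465, -0.1378, 0.0483]
orientation: [179.9, -0.0, -94.3]
force: [0.7, 0.4, -1.8]
opening: 0.0541
```

```bash
python3 -c "
from h import *
go([.4465,-.137,.0358],1)
for n in('side','top'): cv2.imwrite(f'pics/{n}3.png',cv2.resize(snapshot(n)[110:240,180:330],None,fx=4.5,fy=4.5,interpolation=2))"
```

```text
t 7.67 pos [ 0.4465 -0.1378  0.0483] rpy [ 1.7993e+02 -2.0000e-02 -9.4260e+01] shift cm [-0.08  0.01  1.25] per row [-0.076  0.006  1.251] open 0.0541 F [ 0.7  0.4 -1.8] q [  7.  13. -38.   0. -39. -11.]
```

View pics/side3.png

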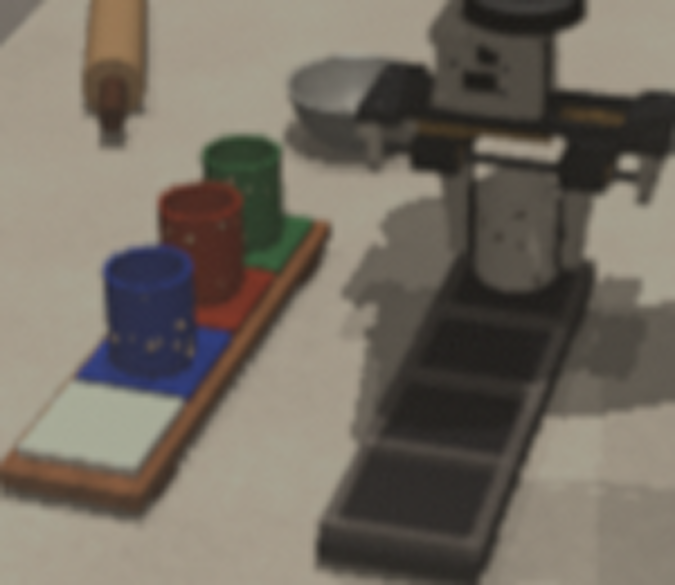

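The white cup hangs upright over the right-end bay. I'll lower it the last 12 mm slowly.

>>> step_arm(
  plan="4.5 0 0 0.4 0 0 0;4.5 0 0 0.3 0 0 0;4.5 0 0 0.2 0 0 0;4.5 0 0 0.15 0 0 0;4.5 0 0 0.1 0 0 0;4.5 0 0 0.05 0 0 0;4.5 0 0 0 0 0 0;4.5 0 0 0 0 0 0",
)

```text
clock: 8.43
tool_pos: [0.4468, -0.1376, 0.0366]
orientation: [-180.0, -0.0, -94.3]
force: [-0.2, 0.3, -3.2]
opening: 0.0542
```

>>> step_arm(
  plan="4.5 0 0 0.05 0 0 0;4.5 0 0 0.05 0 0 0;4.5 0 0 0 0 0 0",
)

```text
clock: 8.68
tool_pos: [0.4469, -0.1376, 0.0357]
orientation: [-180.0, -0.0, -94.3]
force: [-0.7, 0.4, 0.2]
opening: 0.054
```

The force went from −2 to about 0 N, so the cup is touching down. I'll release and rise.

>>> step_arm(
  plan="5.4 0 0 0 0 0 0;5.6 0 0 0 0 0 0;6 0 0 0 0 0 0;6.8 0 0 0 0 0 0;7.2 0 0 0 0 0 0;7.2 0 0 -1 0 0 0;7.2 0 0 -2 0 0 0;7.2 0 0 -2.5 0 0 0;7.2 0 0 -2.5 0 0 0;8.7 0 0 -2 0 0 0;8.7 0 0 -1 0 0 0;8.7 0 0 0 0 0 0",
)

```text
clock: 9.68
tool_pos: [0.4484, -0.1376, 0.1482]
orientation: [-179.7, 0.0, -94.2]
force: [0.0, -0.8, -0.5]
opening: 0.0846
```

```bash
python3 -c "
from h import *
go([.644,-.002,.144],12)
for n in('side',): 
  s=snapshot(n);cv2.imwrite(f'pics/{n}4r.png',s);cv2.imwrite(f'pics/{n}4.png',cv2.resize(s[110:240,180:330],None,fx=4.5,fy=4.5,interpolation=2))"
```

```text
t 9.68 pos [ 0.4484 -0.1376  0.1482] rpy [-1.7972e+02  2.0000e-02 -9.4240e+01] shift cm [-14.97 -18.5    0.42] per row [-1.248 -1.542  0.035] open 0.0846 F [ 0.  -0.8 -0.5] q [  7.   5. -31.   0. -54. -11.]
```

View pics/side4.png

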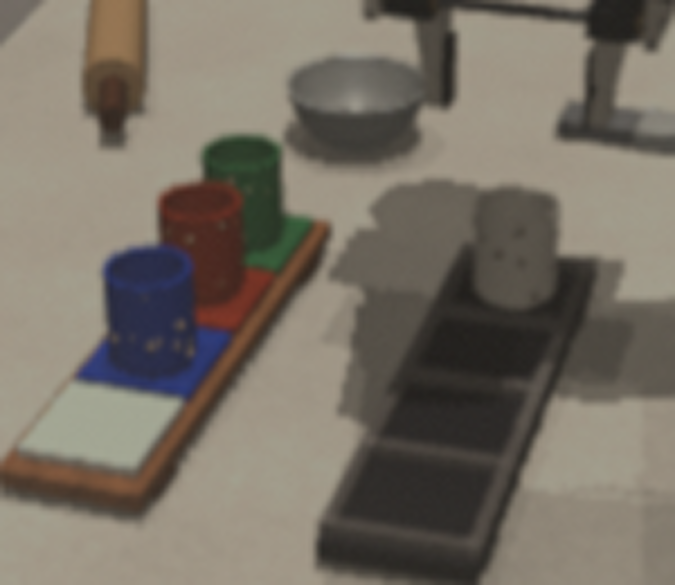

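The white cup stands upright in the right-end bay. Next is blue.

>>> step_arm(
  plan="8.7 -0.6 -0.8 0 0 0 0;8.7 -1.4 -1.7 0 0 0 0;8.7 -1.4 -1.7 0 0 0 0;8.7 -1.4 -1.7 0 0 0 0;8.7 -1.4 -1.7 0 0 0 0;8.7 -1.4 -1.7 0 0 0 0;8.7 -1.4 -1.7 0 0 0 0;8.7 -1.4 -1.7 0 0 0 0;8.7 -1.4 -1.7 0 0 0 0;8.7 -1.4 -1.7 0 0 0 0;8.7 -1.4 -1.7 0 0 0 0;8.7 -0.6 -0.8 0 0 0 0",
)

```text
clock: 10.73
tool_pos: [0.6451, 0.0017, 0.1433]
orientation: [179.9, -0.0, -94.2]
force: [0.6, -0.8, -0.3]
opening: 0.0868
```

>>> step_arm(
  plan="8.7 0 0 0 0 0 0;8.7 0 0 0 0 0 0",
)

```text
clock: 10.9
tool_pos: [0.643, 0.0003, 0.1437]
orientation: [179.8, -0.0, -94.3]
force: [-1.0, -0.5, 0.3]
opening: 0.0869
```

```bash
python3 -c "
from h import *
go([.645,.0005,.044],1)
t=np.linspace(0,2*np.pi,60)
for n,o in(('side',(180,110)),('top',(190,110))): 
  s=snapshot(n);I=cv2.resize(s[o[1]:o[1]+130,o[0]:o[0]+150],None,fx=5,fy=5,interpolation=2);cv2.imwrite(f'pics/{n}5.png',s)
  for c in ((.4467,-.1376,.086),(.645,.0005,.094),(.637,-.0845,.094),(.6315,-.1563,.094)):
    P=np.c_[c[0]+.027*np.cos(t),c[1]+.027*np.sin(t),0*t+c[2]]
    q=((proj(n,P)-o+.5)*5-.5).round().astype(np.int32);cv2.polylines(I,[q[:,None]],True,(255,255,0),1)
  cv2.imwrite(f'pics/{n}5z.png',I)"
```

```text
t 10.9 pos [6.430e-01 3.000e-04 1.437e-01] rpy [ 1.7985e+02 -4.0000e-02 -9.4250e+01] shift cm [-0.03 -0.2   9.97] per row [-0.034 -0.199  9.975] open 0.0869 F [-1.  -0.5  0.3] q [ 17.  21. -10.  -0. -59. -22.]
```

View pics/side5z.png

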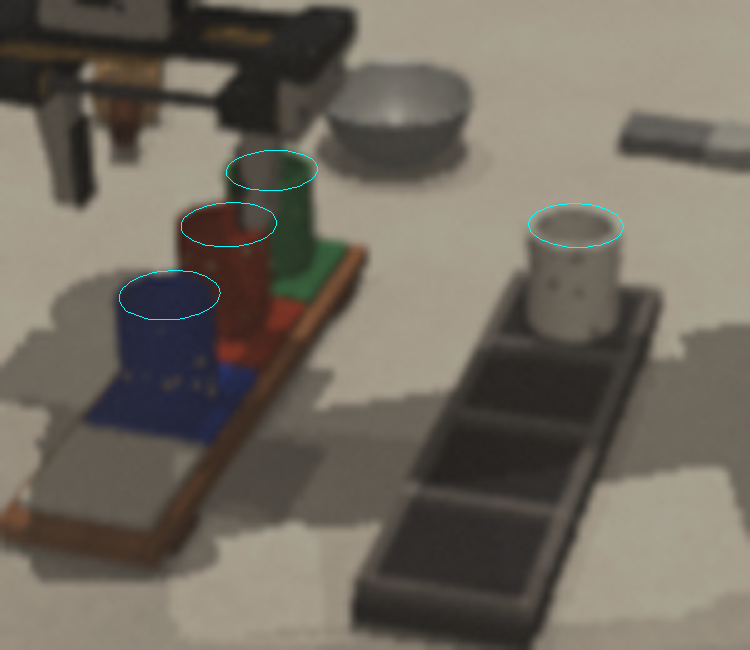

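View pics/top5z.png

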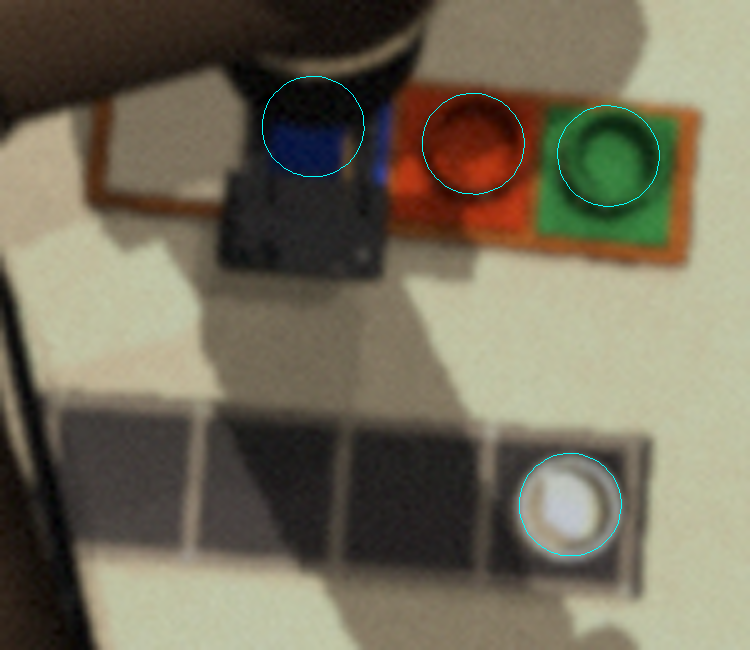

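The white cup's rim matches its predicted circle in both views, at (568, 503) in the top zoom, so it is centred in the right-end bay. The blue circle fits too, so I'll descend.

>>> step_arm(
  plan="8.7 0 -0.15 1 0 0 0;8.7 0 0 2 0 0 0;8.7 0 0 2 0 0 0;8.7 0 0 2 0 0 0;8.7 0 0 1.5 0 0 0;8.7 0 0 1 0 0 0;8.7 0 0 0.4 0 0 0;8.7 0 0 0 0 0 0;8.7 0 0 0 0 0 0",
)

```text
clock: 11.75
tool_pos: [0.6454, -0.0001, 0.0471]
orientation: [-180.0, 0.0, -94.3]
force: [0.7, 0.4, 1.0]
opening: 0.0871
```

>>> step_arm(
  plan="6.5 0 0 0 0 0 0;5.8 0 0 0 0 0 0;5.4 0 0 0 0 0 0;5 0 0 0 0 0 0;4.5 0 0 0 0 0 0;4.5 0 0 0 0 0 0;4.5 0 0 0 0 0 0;4.5 0 0 0 0 0 0;4.5 0 0 0 0 0 0",
)

```text
clock: 12.5
tool_pos: [0.6455, 0.0001, 0.047]
orientation: [-180.0, 0.0, -94.3]
force: [0.8, 0.2, 3.8]
opening: 0.0541
```

>>> step_arm(
  plan="4.5 0 0 -1 0 0 0;4.5 0 0 -2 0 0 0;4.5 0 0 -2 0 0 0;4.5 0 0 -2 0 0 0;4.5 0 0 -2 0 0 0;4.5 0 0 -1 0 0 0;4.5 0 0 0 0 0 0;4.5 0 0 0 0 0 0",
)

```text
clock: 13.17
tool_pos: [0.6447, 0.0001, 0.1464]
orientation: [180.0, 0.0, -94.3]
force: [0.1, 0.6, -2.0]
opening: 0.0545
```

>>> step_arm(
  plan="4.5 0.3 0.8 0 0 0 0;4.5 0.7 1.8 0 0 0 0;4.5 0.7 1.8 0 0 0 0;4.5 0.7 1.8 0 0 0 0;4.5 0.7 1.8 0 0 0 0;4.5 0.7 1.8 0 0 0 0;4.5 0.7 1.8 0 0 0 0;4.5 0.7 1.8 0 0 0 0;4.5 0.7 1.8 0 0 0 0;4.5 0.7 1.8 0 0 0 0;4.5 0.36 1.3 0 0 0 0;4.5 0.2 0.6 0 0 0 0",
)

```text
clock: 14.17
tool_pos: [0.4479, -0.0582, 0.1452]
orientation: [179.8, -0.0, -94.3]
force: [-0.7, 1.1, -1.7]
opening: 0.0541
```

>>> step_arm(
  plan="4.5 0 0 0 0 0 0;4.5 0 0 1.5 0 0 0;4.5 0 0 2 0 0 0;4.5 0 0 2 0 0 0;4.5 0 0 2 0 0 0;4.5 0 0 1.3 0 0 0;4.5 0 0 0.7 0 0 0;4.5 0 0 0 0 0 0;4.5 0 0 0 0 0 0",
)

```text
clock: 14.92
tool_pos: [0.4516, -0.0573, 0.0514]
orientation: [180.0, -0.0, -94.2]
force: [0.2, 0.8, -2.0]
opening: 0.0544
```

```bash
python3 -c "
from h import *
go([.4517,-.0571,.039],1)"
```

```text
t 14.92 pos [ 0.4516 -0.0573  0.0514] rpy [ 1.7996e+02 -3.0000e-02 -9.4250e+01] shift cm [-0.02 -0.01  1.24] per row [-0.022 -0.008  1.241] open 0.0544 F [ 0.2  0.8 -2. ] q [ 18.  11. -39.   0. -39. -22.]
```

>>> step_arm(
  plan="4.5 0 0 0.4 0 0 0;4.5 0 0 0.3 0 0 0;4.5 0 0 0.2 0 0 0;4.5 0 0 0.15 0 0 0;4.5 0 0 0.1 0 0 0;4.5 0 0 0.05 0 0 0;4.5 0 0 0.05 0 0 0;4.5 0 0 0 0 0 0;4.5 0 0 0 0 0 0",
)

```text
clock: 15.67
tool_pos: [0.4513, -0.0573, 0.0391]
orientation: [-180.0, 0.0, -94.3]
force: [1.2, 0.3, -1.7]
opening: 0.0542
```

>>> step_arm(
  plan="4.5 0 0 0.05 0 0 0;4.5 0 0 0 0 0 0;4.5 0 0 0 0 0 0",
)

```text
clock: 15.92
tool_pos: [0.4514, -0.0573, 0.0389]
orientation: [-180.0, 0.0, -94.3]
force: [-2.3, 0.6, 5.4]
opening: 0.0542
```

The force reads +5.4 N, so the blue cup is seated. I'll release, rise and go to rust.

>>> step_arm(
  plan="5.4 0 0 0 0 0 0;5.6 0 0 0 0 0 0;6 0 0 0 0 0 0;6.8 0 0 0 0 0 0;7.2 0 0 0 0 0 0;7.2 0 0 -1 0 0 0;7.2 0 0 -2 0 0 0;7.2 0 0 -2.5 0 0 0;7.2 0 0 -2.5 0 0 0;8.7 0 0 -1.7 0 0 0;8.7 0 0 -1 0 0 0;8.7 0 0 0 0 0 0",
)

```text
clock: 16.92
tool_pos: [0.4528, -0.0571, 0.1479]
orientation: [-179.8, 0.1, -94.2]
force: [0.5, -0.3, -0.4]
opening: 0.0848
```

>>> step_arm(
  plan="8.7 0.1 -0.9 0 0 0 0;8.7 0.1 -1.8 0 0 0 0;8.7 0.1 -1.8 0 0 0 0;8.7 0.1 -1.8 0 0 0 0;8.7 0.1 -1.8 0 0 0 0;8.7 0.1 -1.8 0 0 0 0;8.7 0.1 -1.8 0 0 0 0;8.7 0.1 -1.8 0 0 0 0;8.7 0.1 -1.8 0 0 0 0;8.7 0.1 -1.8 0 0 0 0;8.7 0.1 -1.2 0 0 0 0;8.7 0.1 -0.6 0 0 0 0",
)

```text
clock: 17.92
tool_pos: [0.64, -0.0839, 0.143]
orientation: [179.8, -0.0, -94.3]
force: [0.6, 0.3, -0.1]
opening: 0.0868
```

>>> step_arm(
  plan="8.7 0 0 0 0 0 0;8.7 0 0 0 0 0 0",
)

```text
clock: 18.08
tool_pos: [0.6382, -0.0836, 0.144]
orientation: [179.9, -0.0, -94.3]
force: [0.3, -0.1, -0.5]
opening: 0.0869
```

```bash
cat > look.py <<'E'
import sys
from h import *
def look(k,cs,tgt):
  go(tgt,1)
  t=np.linspace(0,2*np.pi,60)
  for n,o in(('side',(180,110)),('top',(190,110))): 
    s=snapshot(n);I=cv2.resize(s[o[1]:o[1]+130,o[0]:o[0]+150],None,fx=5,fy=5,interpolation=2);cv2.imwrite(f'pics/{n}{k}.png',s)
    for c in cs:
      P=np.c_[c[0]+.027*np.cos(t),c[1]+.027*np.sin(t),0*t+c[2]]
      q=((proj(n,P)-o+.5)*5-.5).round().astype(np.int32);cv2.polylines(I,[q[:,None]],True,(255,255,0),1)
    cv2.imwrite(f'pics/{n}{k}z.png',I)
E
python3 -c "
from look import *
look(6,[(.4467,-.1376,.086),(.4515,-.0572,.086),(.639,-.0840,.094),(.6315,-.1563,.094)],[.639,-.084,.046])"
```

```text
t 18.08 pos [ 0.6382 -0.0836  0.144 ] rpy [ 1.7987e+02 -2.0000e-02 -9.4290e+01] shift cm [ 0.04 -0.08  9.8 ] per row [ 0.037 -0.081  9.804] open 0.0869 F [ 0.3 -0.1 -0.5] q [ 10.  21. -10.  -0. -59. -14.]
```

View pics/side6z.png

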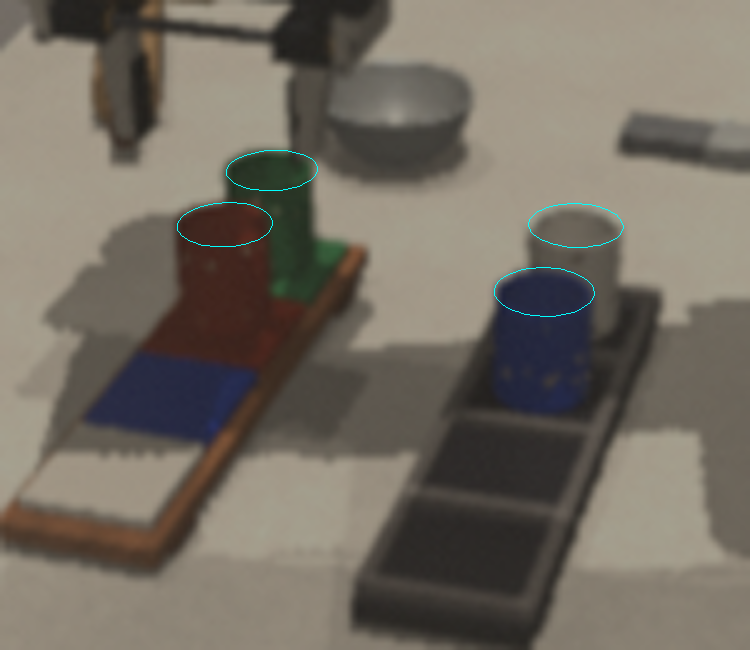

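View pics/top6z.png

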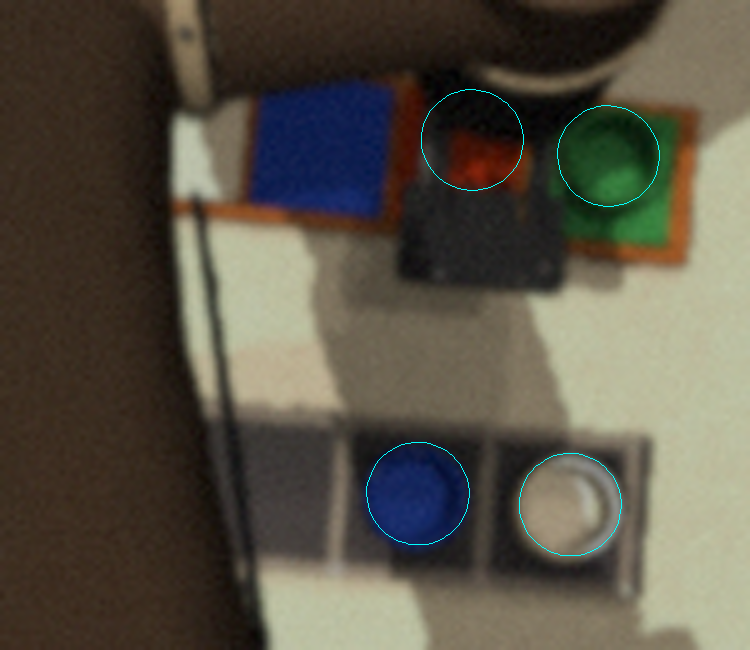

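Blue and white stand centred in the two right-hand bays, with their rims on the predicted circles. The rust circle fits in the side view at (225, 225), so I'll descend on rust.

>>> step_arm(
  plan="8.7 0.04 -0.05 1 0 0 0;8.7 0 0 2 0 0 0;8.7 0 0 2 0 0 0;8.7 0 0 2 0 0 0;8.7 0 0 1.5 0 0 0;8.7 0 0 1 0 0 0;8.7 0 0 0.4 0 0 0;8.7 0 0 0 0 0 0;8.7 0 0 0 0 0 0",
)

```text
clock: 18.93
tool_pos: [0.6397, -0.0838, 0.0471]
orientation: [-180.0, -0.0, -94.2]
force: [-0.4, 0.1, -0.3]
opening: 0.0869
```

>>> step_arm(
  plan="6.5 0 0 0 0 0 0;5.8 0 0 0 0 0 0;5.4 0 0 0 0 0 0;5 0 0 0 0 0 0;4.5 0 0 0 0 0 0;4.5 0 0 0 0 0 0;4.5 0 0 0 0 0 0;4.5 0 0 0 0 0 0;4.5 0 0 0 0 0 0",
)

```text
clock: 19.68
tool_pos: [0.6397, -0.0838, 0.0469]
orientation: [-180.0, -0.0, -94.3]
force: [0.5, -0.7, 3.4]
opening: 0.0535
```

>>> step_arm(
  plan="4.5 0 0 -1 0 0 0;4.5 0 0 -2 0 0 0;4.5 0 0 -2 0 0 0;4.5 0 0 -2 0 0 0;4.5 0 0 -2 0 0 0;4.5 0 0 -1 0 0 0;4.5 0 0 0 0 0 0;4.5 0 0 0 0 0 0",
)

```text
clock: 20.35
tool_pos: [0.639, -0.0837, 0.1465]
orientation: [-180.0, 0.0, -94.3]
force: [0.3, 1.0, -2.1]
opening: 0.0533
```

```bash
python3 -c "
from look import *
look(7,[(.4467,-.1376,.086),(.4515,-.0572,.086)],[.4569,.0227,.039])"
```

```text
t 20.35 pos [ 0.639  -0.0837  0.1465] rpy [-1.7999e+02  3.0000e-02 -9.4280e+01] shift cm [-9.25 18.96 10.75] per row [-9.247 18.958 10.748] open 0.0533 F [ 0.3  1.  -2.1] q [ 10.  21. -10.  -0. -59. -14.]
```

View pics/side7z.png

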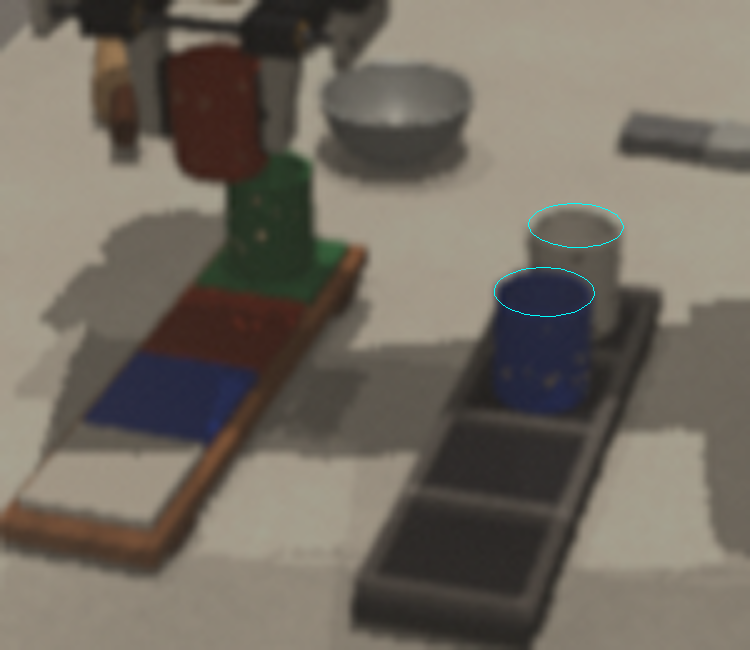

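Rust looks slightly tilted in the grip, and its opening of 53.3 mm is under 54 mm. I'll check that before placing it.

```bash
python3 -c "
from h import *
a=cv2.imread('pics/side7.png');b=cv2.imread('pics/top7.png');c=cv2.imread('pics/side6.png')
cv2.imwrite('pics/q.png',np.hstack([cv2.resize(x,(390,390),interpolation=2) for x in(a[105:155,200:250],b[110:160,260:310])]))
h=cv2.cvtColor(a,cv2.COLOR_BGR2HSV);m=(((h[...,0]<10)|(h[...,0]>170))&(h[...,1]>110)).astype(np.uint8);m[150:]=0;m[:,:205]=0;m[:,245:]=0
for r in range(118,148,2):
  x=np.flatnonzero(m[r]);print(r,x.min() if len(x) else 0,x.max() if len(x) else 0)
for z in(.03,.094,.1305,.195):
  print(z,proj('side',[[.639,-.0837,z]]))
"
```

```text
118 0 0
120 218 227
122 214 231
124 214 230
126 214 230
128 214 230
130 214 230
132 214 230
134 215 230
136 215 230
138 216 230
140 216 231
142 216 231
144 218 230
146 0 0
0.03 [[225.65516918 174.03510274]]
0.094 [[224.50809028 154.42445222]]
0.1305 [[223.83073041 142.77575693]]
0.195 [[222.59097064 121.32030877]]
```

View pics/q.png

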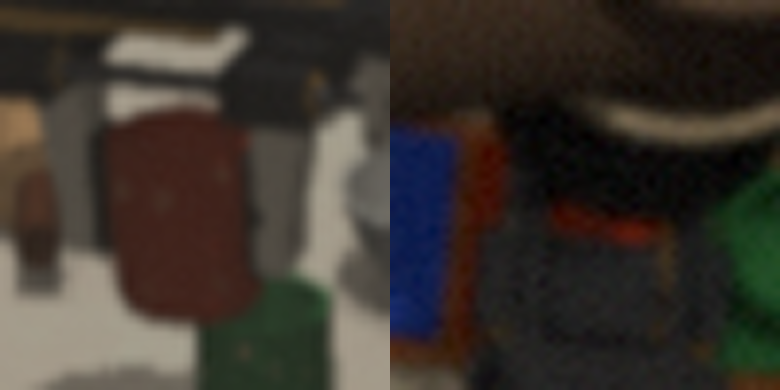

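Edge rows centre at 222.2 px at the top and 223.6 at the bottom, against a predicted 222.6 and 223.8, so the cup is upright and the lean was perspective. I'll carry rust to the second bay from the left.

>>> step_arm(
  plan="4.5 -0.4 0.8 0 0 0 0;4.5 -0.9 1.8 0 0 0 0;4.5 -0.9 1.8 0 0 0 0;4.5 -0.9 1.8 0 0 0 0;4.5 -0.9 1.8 0 0 0 0;4.5 -0.9 1.8 0 0 0 0;4.5 -0.9 1.8 0 0 0 0;4.5 -0.9 1.8 0 0 0 0;4.5 -0.9 1.8 0 0 0 0;4.5 -0.9 1.8 0 0 0 0;4.5 -0.5 1.3 0 0 0 0;4.5 -0.25 0.6 0 0 0 0",
)

```text
clock: 21.45
tool_pos: [0.4552, 0.0227, 0.1458]
orientation: [179.9, -0.0, -94.2]
force: [-0.4, 0.2, -0.9]
opening: 0.0535
```

>>> step_arm(
  plan="4.5 0 0 0 0 0 0;4.5 0 0 1.5 0 0 0;4.5 0 0 2 0 0 0;4.5 0 0 2 0 0 0;4.5 0 0 2 0 0 0;4.5 0 0 1.3 0 0 0;4.5 0 0 0.7 0 0 0;4.5 0 0 0 0 0 0;4.5 0 0 0 0 0 0",
)

```text
clock: 22.2
tool_pos: [0.458, 0.0223, 0.0515]
orientation: [180.0, -0.0, -94.3]
force: [-0.2, -0.2, -0.7]
opening: 0.0536
```

```bash
python3 -c "
from look import *
look(8,[(.4467,-.1376,.086),(.4515,-.0572,.086)],[.4569,.0227,.039])"
```

```text
t 22.2 pos [0.458  0.0223 0.0515] rpy [ 1.7996e+02 -4.0000e-02 -9.4270e+01] shift cm [-0.03  0.12  1.25] per row [-0.032  0.117  1.246] open 0.0536 F [-0.2 -0.2 -0.7] q [ 28.  12. -39.   0. -39. -32.]
```

View pics/side8z.png

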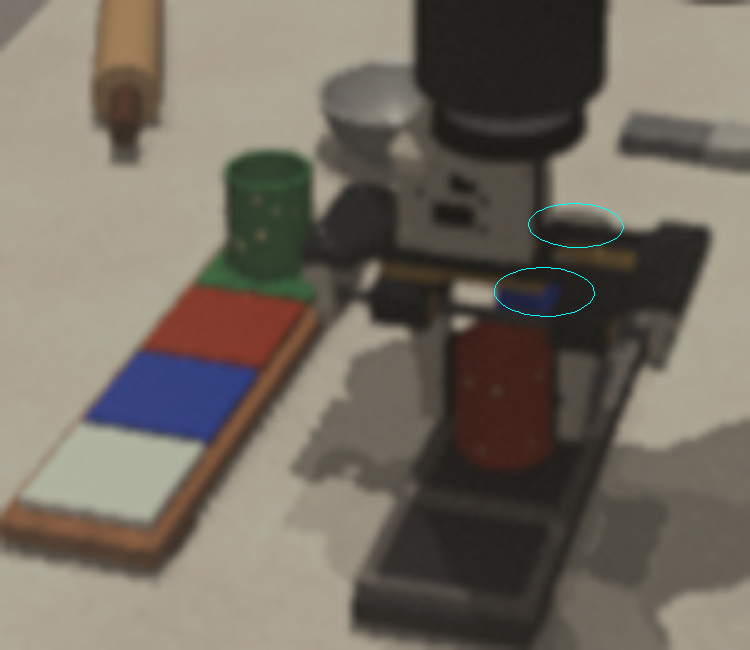

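```bash
python3 -c "
from h import *
for dy in(0,.005,.01):
  print(dy,((proj('side',[[.458,.0223+dy+.024,.0346],[.458,.0223+dy,.0986]])-[180,110]+.5)*5).round(1).tolist())
a=cv2.imread('pics/side8.png');h=cv2.cvtColor(a,cv2.COLOR_BGR2HSV);m=(((h[...,0]<10)|(h[...,0]>170))&(h[...,1]>100)).astype(np.uint8);m[:165]=0;m[:,:265]=0
print(cv2.boundingRect(m))
ys,xs=np.nonzero(m);print(xs.min(),xs.max(),ys.min(),ys.max(), xs[ys==ys.max()])
"
```

```text
0 [[496.6, 473.2], [506.6, 343.1]]
0.005 [[494.8, 478.5], [504.8, 348.0]]
0.01 [[493.0, 483.8], [503.1, 353.0]]
(271, 174, 238, 30)
271 508 174 203 [276 277 278 279 280 281 282 283 284 285]
```

The foot's front edge is at about row 470 against a predicted 473, so the cup is within about 2 mm of the tool centre. I'll apply a small correction and lower.

>>> step_arm(
  plan="4.5 -0.1 0.1 0.4 0 0 0;4.5 0 0 0.3 0 0 0;4.5 0 0 0.2 0 0 0;4.5 0 0 0.15 0 0 0;4.5 0 0 0.1 0 0 0;4.5 0 0 0.05 0 0 0;4.5 0 0 0.05 0 0 0;4.5 0 0 0 0 0 0;4.5 0 0 0 0 0 0",
)

```text
clock: 23.05
tool_pos: [0.4568, 0.0236, 0.0391]
orientation: [-180.0, -0.0, -94.3]
force: [0.5, -0.1, -1.1]
opening: 0.0538
```

>>> step_arm(
  plan="4.5 0 0 0.04 0 0 0;4.5 0 0 0 0 0 0;4.5 0 0 0 0 0 0",
)

```text
clock: 23.3
tool_pos: [0.4568, 0.0236, 0.0389]
orientation: [-180.0, 0.0, -94.3]
force: [-1.3, 0.2, 2.5]
opening: 0.0532
```

>>> step_arm(
  plan="5.4 0 0 0 0 0 0;5.6 0 0 0 0 0 0;6 0 0 0 0 0 0;6.8 0 0 0 0 0 0;7.2 0 0 0 0 0 0;7.2 0 0 -1 0 0 0;7.2 0 0 -2 0 0 0;7.2 0 0 -2.5 0 0 0;7.2 0 0 -2.5 0 0 0;8.7 0 0 -1.7 0 0 0;8.7 0 0 -1 0 0 0;8.7 0 0 0 0 0 0",
)

```text
clock: 24.3
tool_pos: [0.4582, 0.0241, 0.148]
orientation: [-179.8, 0.1, -94.2]
force: [0.1, 0.3, -0.6]
opening: 0.085
```

>>> step_arm(
  plan="8.7 0.7 -0.8 0 0 0 0;8.7 1.55 -1.75 0 0 0 0;8.7 1.55 -1.75 0 0 0 0;8.7 1.55 -1.75 0 0 0 0;8.7 1.55 -1.75 0 0 0 0;8.7 1.55 -1.75 0 0 0 0;8.7 1.55 -1.75 0 0 0 0;8.7 1.55 -1.75 0 0 0 0;8.7 1.55 -1.75 0 0 0 0;8.7 1.55 -1.75 0 0 0 0;8.7 1.3 -1.5 0 0 0 0;8.7 0.7 -0.75 0 0 0 0",
)

```text
clock: 25.3
tool_pos: [0.6326, -0.1587, 0.1432]
orientation: [179.8, -0.0, -94.3]
force: [-0.2, 0.4, -0.1]
opening: 0.087
```

>>> step_arm(
  plan="8.7 0 0 0 0 0 0;8.7 0 0 0 0 0 0",
)

```text
clock: 25.47
tool_pos: [0.6312, -0.157, 0.1439]
orientation: [179.9, 0.0, -94.3]
force: [0.1, 0.1, -0.4]
opening: 0.0869
```

```bash
python3 -c "
from look import *
look(9,[(.4467,-.1376,.086),(.4515,-.0572,.086),(.4568,.0226,.086),(.632,-.1563,.094)],[.632,-.1563,.046])"
```

```text
t 25.47 pos [ 0.6312 -0.157   0.1439] rpy [179.85   0.   -94.34] shift cm [-0.07 -0.08  9.79] per row [-0.073 -0.076  9.789] open 0.0869 F [ 0.1  0.1 -0.4] q [  3.  22.  -9.  -0. -60.  -7.]
```

View pics/side9z.png

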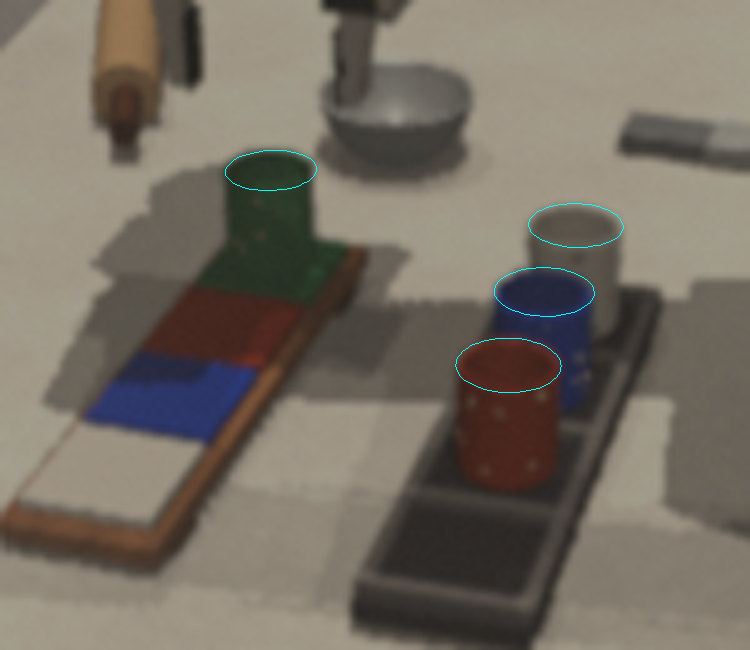

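View pics/top9z.png

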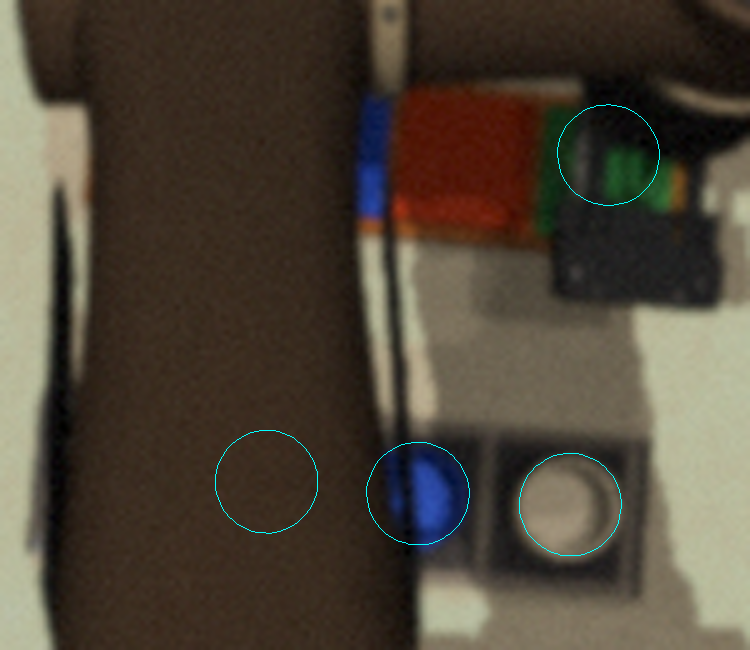

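Rust stands upright in its bay with its rim on the circle at (508, 365) in the side zoom, and green's circle fits at (270, 170). I'll descend on green.

>>> step_arm(
  plan="8.7 -0.05 -0.05 1 0 0 0;8.7 0 0 2 0 0 0;8.7 0 0 2 0 0 0;8.7 0 0 2 0 0 0;8.7 0 0 1.5 0 0 0;8.7 0 0 1 0 0 0;8.7 0 0 0.4 0 0 0;8.7 0 0 0 0 0 0;8.7 0 0 0 0 0 0",
)

```text
clock: 26.32
tool_pos: [0.6328, -0.1558, 0.0472]
orientation: [-180.0, -0.0, -94.2]
force: [0.3, 0.3, 0.8]
opening: 0.087
```

>>> step_arm(
  plan="6.5 0 0 0 0 0 0;5.8 0 0 0 0 0 0;5.4 0 0 0 0 0 0;5 0 0 0 0 0 0;4.5 0 0 0 0 0 0;4.5 0 0 0 0 0 0;4.5 0 0 0 0 0 0;4.5 0 0 0 0 0 0;4.5 0 0 0 0 0 0",
)

```text
clock: 27.07
tool_pos: [0.6328, -0.156, 0.047]
orientation: [-180.0, -0.0, -94.3]
force: [0.1, 0.8, 2.5]
opening: 0.0544
```

>>> step_arm(
  plan="4.5 0 0 -1 0 0 0;4.5 0 0 -2 0 0 0;4.5 0 0 -2 0 0 0;4.5 0 0 -2 0 0 0;4.5 0 0 -2 0 0 0;4.5 0 0 -1 0 0 0;4.5 0 0 0 0 0 0;4.5 0 0 0 0 0 0",
)

```text
clock: 27.73
tool_pos: [0.6322, -0.1558, 0.1465]
orientation: [-180.0, 0.0, -94.3]
force: [0.0, -0.1, -1.8]
opening: 0.0545
```

```bash
python3 -c "
from h import *
go([.4621,.1026,.039],1)"
```

```text
t 27.73 pos [ 0.6322 -0.1558  0.1465] rpy [-1.7999e+02  3.0000e-02 -9.4290e+01] shift cm [-24.5   18.89  10.75] per row [-24.5    18.891  10.755] open 0.0545 F [ 0.  -0.1 -1.8] q [  3.  22.  -9.  -0. -60.  -8.]
```

>>> step_arm(
  plan="4.5 -0.9 0.7 0 0 0 0;4.5 -2.1 1.62 0 0 0 0;4.5 -2.1 1.62 0 0 0 0;4.5 -2.1 1.62 0 0 0 0;4.5 -2.1 1.62 0 0 0 0;4.5 -2.1 1.62 0 0 0 0;4.5 -2.1 1.62 0 0 0 0;4.5 -2.1 1.62 0 0 0 0;4.5 -2.1 1.62 0 0 0 0;4.5 -2.1 1.62 0 0 0 0;4.5 -2.1 1.62 0 0 0 0;4.5 -1.7 1.3 0 0 0 0",
)

```text
clock: 28.73
tool_pos: [0.466, 0.0937, 0.1453]
orientation: [179.9, -0.1, -94.3]
force: [-0.2, -0.1, -0.6]
opening: 0.0546
```

>>> step_arm(
  plan="4.5 -0.9 0.65 0 0 0 0;4.5 0 0 0 0 0 0;4.5 0 0 1.5 0 0 0;4.5 0 0 2 0 0 0;4.5 0 0 2 0 0 0;4.5 0 0 2 0 0 0;4.5 0 0 1.3 0 0 0;4.5 0 0 0.7 0 0 0;4.5 0 0 0 0 0 0;4.5 0 0 0 0 0 0",
)

```text
clock: 29.57
tool_pos: [0.4625, 0.1019, 0.0514]
orientation: [179.9, -0.1, -94.3]
force: [0.7, -0.2, -0.1]
opening: 0.0539
```

```bash
python3 -c "
from look import *
look(10,[],[.4621,.1026,.039])
o=telemetry.get_obs()['tool_pos']
print(((proj('side',[[o[0],o[1]+.024,o[2]-.017],[o[0],o[1],o[2]+.047]])-[180,110]+.5)*5).round(1).tolist())"
```

```text
t 29.57 pos [0.4625 0.1019 0.0514] rpy [ 1.7994e+02 -6.0000e-02 -9.4280e+01] shift cm [-0.06  0.04  1.24] per row [-0.064  0.044  1.238] open 0.0539 F [ 0.7 -0.2 -0.1] q [ 36.  13. -37.   0. -40. -41.]
[[455.9, 560.5], [466.1, 423.7]]
```

View pics/side10z.png

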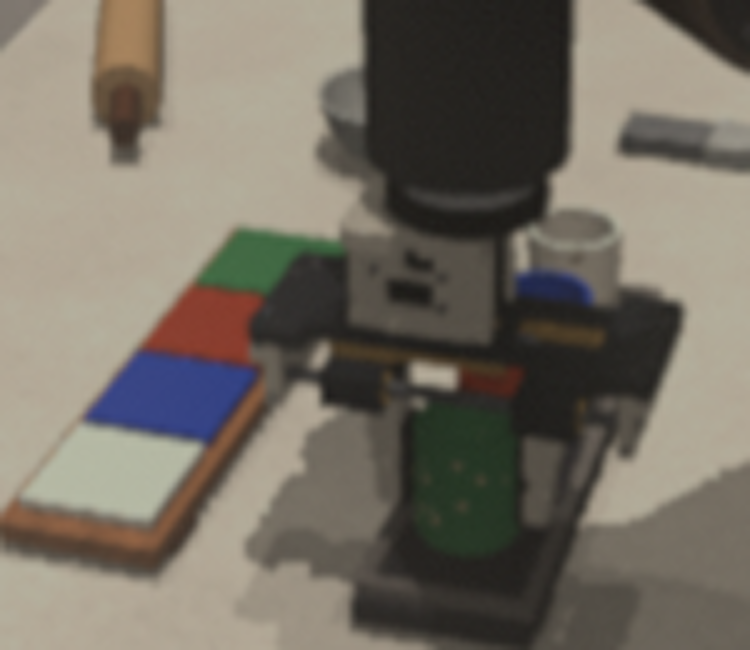

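Green is upright over the left-end bay. Its foot edge is at row 555 against a predicted 560, so I'll nudge 2.5 mm toward +y while lowering.

>>> step_arm(
  plan="4.5 -0.25 0 0.4 0 0 0;4.5 0 0 0.3 0 0 0;4.5 0 0 0.2 0 0 0;4.5 0 0 0.15 0 0 0;4.5 0 0 0.1 0 0 0;4.5 0 0 0.05 0 0 0;4.5 0 0 0.05 0 0 0;4.5 0 0 0 0 0 0;4.5 0 0 0 0 0 0",
)

```text
clock: 30.42
tool_pos: [0.4629, 0.1048, 0.0392]
orientation: [-180.0, 0.0, -94.3]
force: [0.8, -0.7, -0.2]
opening: 0.0541
```

>>> step_arm(
  plan="4.5 0 0 0.04 0 0 0;4.5 0 0 0 0 0 0;4.5 0 0 0 0 0 0",
)

```text
clock: 30.67
tool_pos: [0.463, 0.1049, 0.039]
orientation: [-180.0, 0.0, -94.3]
force: [-1.1, 0.4, 2.6]
opening: 0.0543
```

Contact is made. I'll release, rise, and retreat toward the right, clear of everything, for a final look.

>>> step_arm(
  plan="5.4 0 0 0 0 0 0;5.6 0 0 0 0 0 0;6 0 0 0 0 0 0;6.8 0 0 0 0 0 0;7.2 0 0 0 0 0 0;7.2 0 0 -1 0 0 0;7.2 0 0 -2 0 0 0;7.2 0 0 -2.5 0 0 0;7.2 0 0 -2.5 0 0 0;8.7 0 0 -3 0 0 0;8.7 0 0 -3 0 0 0;8.7 0 0 -2 0 0 0",
)

```text
clock: 31.67
tool_pos: [0.4636, 0.1051, 0.2017]
orientation: [-179.9, 0.1, -94.2]
force: [0.6, 0.3, 1.3]
opening: 0.0846
```

>>> step_arm(
  plan="8.7 2 0 0 0 0 0;8.7 3 -0.5 0 0 0 0;8.7 3 -0.5 0 0 0 0;8.7 3 -0.5 0 0 0 0;8.7 3 -0.5 0 0 0 0;8.7 3 0 0 0 0 0;8.7 3 0 0 0 0 0;8.7 3 0 0 0 0 0;8.7 3 0 0 0 0 0;8.7 3 0 0 0 0 0;8.7 3 0 0 0 0 0;8.7 3 0 0 0 0 0",
)

```text
clock: 32.67
tool_pos: [0.4564, -0.2472, 0.1987]
orientation: [-180.0, 0.0, -94.3]
force: [1.3, -0.0, -1.4]
opening: 0.0872
```

>>> step_arm(
  plan="8.7 3 0 0 0 0 0;8.7 3 0 0 0 0 0;8.7 3 0 0 0 0 0;8.7 2 0 0 0 0 0;8.7 1 0 0 0 0 0;8.7 0 0 0 0 0 0;8.7 0 0 0 0 0 0",
)

```text
clock: 33.25
tool_pos: [0.4475, -0.3653, 0.1983]
orientation: [180.0, 0.0, -94.3]
force: [-0.1, -0.1, 0.0]
opening: 0.0871
```

```bash
python3 -c "
from look import *
look(11,[(.4467,-.1376,.086),(.4515,-.0572,.086),(.4569,.0227,.086),(.4621,.1026,.086)],[.4621,.1026,.039])"
```

```text
t 33.25 pos [ 0.4475 -0.3653  0.1983] rpy [ 1.7996e+02  3.0000e-02 -9.4340e+01] shift cm [-46.77   2.09  15.93] per row [-46.766   2.086  15.928] open 0.0871 F [-0.1 -0.1  0. ] q [-20.  13. -14.  -0. -63.  16.]
```

View pics/side11z.png

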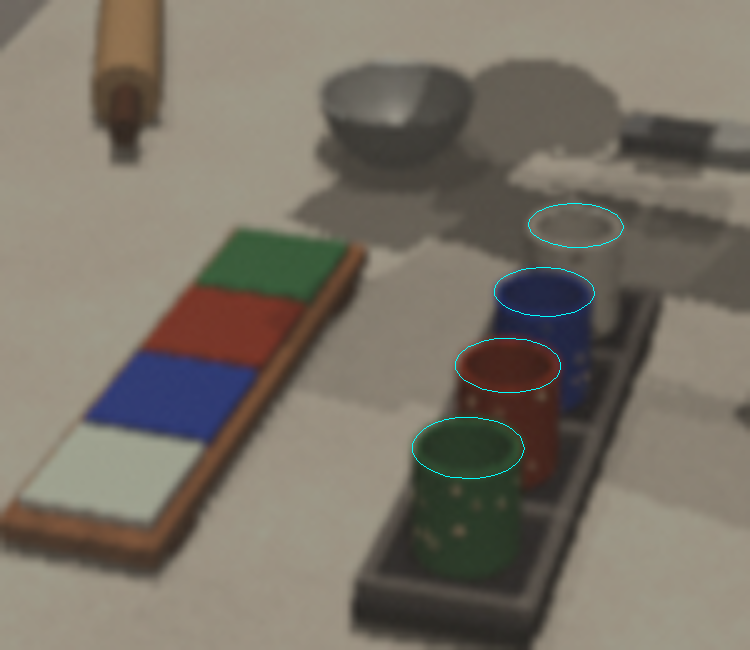

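View pics/top11z.png

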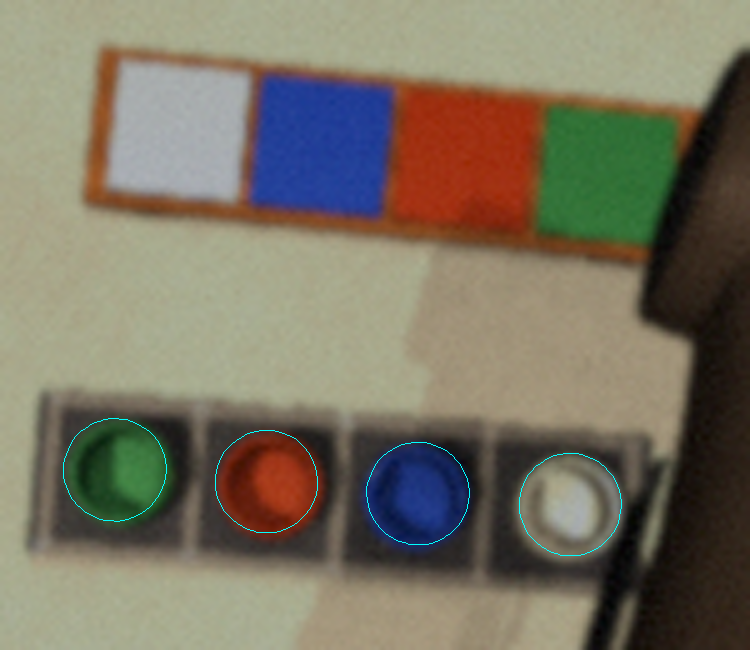

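View pics/top11.png

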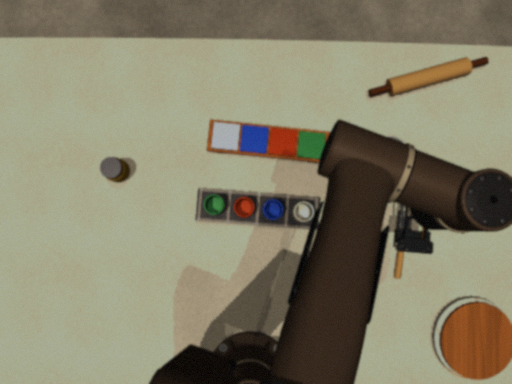

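All four cups stand upright in the order green, rust, blue, white. Each is within about 3 mm of its bay centre, and the gripper is empty and clear at 0.2 m.

```bash
python3 -c "
from plant import workorder
print(workorder.close_job())"
```

```text
the job is handed in; nothing more can be done
None
```

All four cups are on the kiln rack in reverse order, left to right green, rust, blue and white, and the job was handed in at about 33 s of the 80 s allowed. The hand-in reports no verdict.

- **Placing:** Each cup was lowered until the wrist felt light contact (at most 5.4 N read), then let go. In the final top and side pictures all four stand upright. Rust and green look about 1 px (2–3 mm) off their bay centres in the top view; white and blue show no visible offset.
- **Disagreements:** The top and side views first put the cups about 5 mm apart. I checked the side view against the known finger-tip position and leaned towards it. Rust also looked tilted in the grip, with an opening of 53.3 mm instead of 54 mm. Its edges matched an upright cup, and it stood upright once released.
- **Bystanders:** The arm was never lowered near the jar, bowl or brush, and the jar looks unmoved. In the final top picture the arm hides the bowl and part of the brush. In the side picture the bowl looks in place, and so does the visible part of the brush.

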